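Roll the brass connector barrel up to the stop fence

TASK

Three connector barrels lie on the bench in front of the aluminium stop fence. Roll the brass one gently along the bench with the flat of the hand until it lies along the fence, touching it or nearly so, and leave it resting there. Do not lift it off the bench or flick it away, and leave the black and the white barrel where they are.

Things in the scene. Friction and masses are not known exactly. Their poses are not given: they have to be found in the camera images.
- brass_barrel: Barrel to roll: brass cylinder, 50 mm diameter, 90 mm long, about 0.4 kg, two dark bands and a dark line along it. Lies on its side, rolls freely, 125-175 mm (centre) short of the fence, ends 30 mm or more from its neighbours, way to the fence clear. Origin at its centre, 25 mm up; y along its axis (stays level); at the start z is up and x points towards the fence, both turn as it rolls.
- fence: Stop: fixed aluminium bar beyond the barrels, 440 mm long, 36 mm high, 20 mm thick, low foot and red clamp knobs (42 mm high) behind it. Origin at bench height, mid-length, on the flat face towards the barrels; y along the bar, x squarely away from the barrels. A barrel touching it has its centre at x = -25 mm. Barrels start within 8 degrees of its line; which lies where varies.
- black_barrel: Bystander of the same size (50 mm diameter, 90 mm long), black plastic with grey bands, lying loose. Origin at its centre, y along its axis. Leave it alone.
- white_barrel: Bystander of the same size (50 mm diameter, 90 mm long), white plastic with grey bands, lying loose. Origin at its centre, y along its axis. Leave it alone.
Mind the look-alikes: they are no part of the job. Of the things like the brass_barrel, leave any that is green or purple; of the rest the smaller one is meant.

How it is judged:
On the way:
1. the brass barrel has been rolled at least a quarter turn (angle between brass_barrel's own z axis and vertical above 1.5 rad).
At the end, for the whole second after the job is handed in: The brass barrel lies on the bench in front of the fence, its side within 12 mm of touching the face (its centre no more than 37 mm short of it), its axis within 10 degrees of the line of the fence, its centre within the length of the fence, at rest (x of brass_barrel in the frame of fence between -0.037 and -0.015 m and y of brass_barrel in the frame of fence between -0.22 and 0.22 m and angle between the y axis of brass_barrel and the y axis of fence, either way round below 0.175 rad and height (world z) of brass_barrel below 0.035 m and linear speed of brass_barrel below 0.02 m/s).
It fails at once if the brass barrel is lifted (its centre rises more than 15 mm) (height (world z) of brass_barrel above 0.04 m).
It fails at once if the brass barrel is flicked (faster than 0.5 m/s) (linear speed of brass_barrel above 0.5 m/s).
It fails at once if the black barrel is moved more than 20 mm (distance of black_barrel from where it was at the start of the episode above 0.02 m).
It fails at once if the white barrel is moved more than 20 mm (distance of white_barrel from where it was at the start of the episode above 0.02 m).
It also fails if it takes over 38 s, if anything falls off the work surface, if the arm or the gripper's body presses on something with over 40 N, if the wrist force passes 120 N, or if a joint passes its speed limit or range.

ROBOT

A 6-joint arm with a two-finger parallel gripper is mounted at the origin on the work surface. World frame = base frame: x ahead of the robot, y to its left, z up, the work surface at z = 0. Lengths are in m, angles in rad, forces in N, time in s.
With the tool pointing down it reaches from about 0.425 to 1.125 m from the base axis. Payload 14.9 kg.
Tool frame: the origin (TCP) lies where the fingers leave the gripper's body, on its centre line; the fingertips stand 78 mm ahead of it and the grasp point (between the pads) lies 60 mm ahead of it; x points along the fingers, y is the direction in which the jaws open and shut, and the axes are right-handed (so a half turn about x gives the same grasp; the last joint's range is limited). The gripper opens to 91 mm and grips with 3 to 60 N. Pads are 32 mm wide; open, the fingers measure 118 mm over their backs; the gripper's body (76 mm by 178 mm) begins 60 mm behind the grasp point.
Start: joints at [1.229, 0.379, 1.734, -0, 1.028, -0.033], TCP at [0.213, 0.667, 0.292] pointing down, gripper open.
Joint ranges: [-2.77, 2.77], [-0.74, 2.19], [0, 2.66], [-1.06, 4.2], [0.31, 2.87], [-3.08, 3.08]. Speed limits (rad/s): [1.89, 1.89, 2.39, 3.14, 3.14, 3.14].

INTERFACE

Orientations are given as a rotation vector (axis times angle).
In Python, from rig import r gives the robot as it stands.
- The arm moves only by the shell command python3 -m crank 'ROWS' [OPENING] [FORCE]. ROWS is a JSON object of lists of equal length, an entry for each row: "translation": the shift along the tool's x, y, z in cm, a list of three; "twist": the turn about the tool's x in degrees. In form: {"translation": [[x, y, z], ...], "twist": [twist, ...]}. A call has 1 to 12 rows; each row shifts and turns the pose as measured when the row begins, along the tool's axes as they then stand; what a row does not reach is not made up. A row lasts 1/8 s, in which the tool goes at most 62.5 mm and 10.7 degrees, less where a joint would pass 70% of its speed; a pose out of reach is approached as far as the arm can. A call with a gripper value outside its range is refused whole. OPENING is the opening, from 0 (shut) to 1 (fully open), set as the call begins (- or left out, the last holds). The fingers move at their own pace and stop on an object; FORCE is the grip in N (left out, the last holds). Time passes only in rows, so rows that do not move let the fingers close. It gives the time, the measured TCP pose, the force and the opening at its end, in the units of the state.
- r.observe(): the state, without advancing time (a new reading comes with each control period).
- r.get_image(name): name is "scene" or "top" or "wrist"; returns a dict with "image" (400x640x3 uint8, blue, green, red), "fx", "fy", "cx", "cy" (pixels), "dist_coeffs" ([k1, k2, p1, p2, k3] as OpenCV has them; the pictures are not rectified), "T" (4x4, takes a point from camera to world coordinates); the wrist camera has in their place "T_tool_cam" (4x4, takes a point from camera to tool coordinates, whose origin is the TCP and whose axes are the tool frame's). Camera axes: x right, y up, looking along -z (the intrinsics and any distortion apply to the point x, -y, -z); pixel columns grow to the right and rows downward; lengths in m; the calibration is good to about 2 mm. A picture is of the moment at which its call begins: read the wrist's pose just before it. There is no depth.
- r.hand_in(): hands the job in, once; it reports no verdict.
The state is a dict: "t": time; "q": joint angles; "dq": joint speeds; "joint_efforts": joint torques, N m; "eef_pos": TCP position; "tcp_rot": TCP orientation; "force": force on the tool from outside, world axes, zero at the start; "torque": the same for the moment, N m; "opening": finger opening in m.
Only numpy, scipy, OpenCV 4.12 (cv2) and the standard library are available. Lean on these libraries where they do the work, as an engineer would, in place of code of your own. Each camera call takes 0.05 s, during which the arm holds its last target. There are 200 camera calls.

## Working session

There is one attempt and no reset: what is moved stays moved. The work goes in short steps, Python scripts to look and compute and a shell command to move; the robot and the scene stay as the last step left them, time stands still between calls to the robot, and variables do not carry over. Pictures are saved under pics/ and viewed, about 8 in all and at most 12, crops included, and the job is handed in when it is done.

```bash
mkdir -p pics
python3 - <<'E'
from rig import r
import cv2,pickle
s=r.observe();print(s['t'],s['eef_pos'],s['tcp_rot'],s['opening'])
for n in('top','scene'):
    d=r.get_image(n);cv2.imwrite(f'pics/{n}0.png',d['image']);pickle.dump(d,open(n+'0.pkl','wb'))
    print(n,d['fx'],d['dist_coeffs'],d['T'])
E
```

```text
0.0 [0.21261874 0.6665888  0.29157676] [ 0.2414224   1.55737357 -0.24318269] 0.09085999849402904
top 387.6621820244198 [-0.01277739  0.          0.          0.          0.        ] [[ 0.02466046  0.98770924 -0.15434481  0.41363208]
 [-0.99951876  0.02145427 -0.02240446  0.02195645]
 [-0.01881774  0.15482303  0.98776299  0.82704992]
 [ 0.          0.          0.          1.        ]]
scene 515.9792963466448 [-0.03721126  0.          0.          0.          0.        ] [[-0.15832699 -0.71979151  0.67589403  1.12430589]
 [ 0.9873845  -0.1168758   0.10682652  0.11042006]
 [ 0.00210283  0.68428081  0.72921557  0.70232191]
 [ 0.          0.          0.          1.        ]]
```

View pics/top0.png

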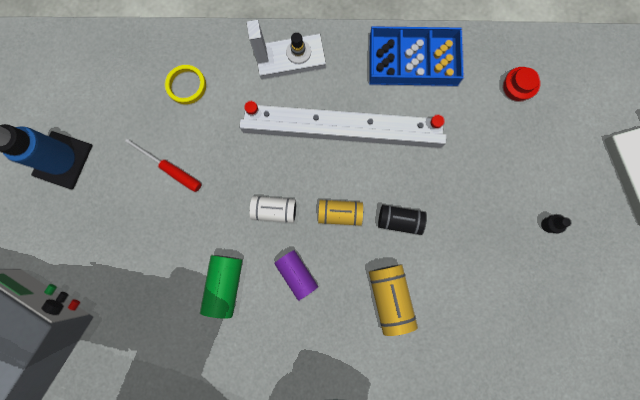

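View pics/scene0.png

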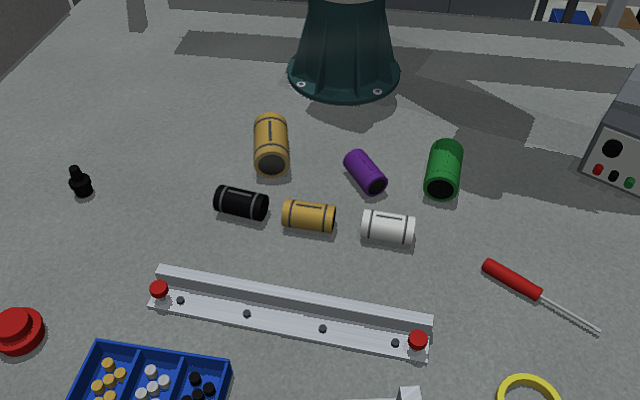

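The top picture shows two brass barrels: a small one at (340,212) between the white (272,209) and black (402,219), and a larger one at (393,300). The green (221,287) and purple (296,275) ones are excluded. Of the two brass ones the smaller fits; it lies in the row in front of the fence, whose near face runs about (241,128)–(445,143). I'll confirm that in an enlarged crop and compute positions.

```bash
cat > h.py <<'E'
import numpy as np,cv2
def world(d,px,z):
    K=np.array([[d['fx'],0,d['cx']],[0,d['fy'],d['cy']],[0,0,1]])
    p=cv2.undistortPoints(np.array(px,float).reshape(-1,1,2),K,np.array(d['dist_coeffs'])).reshape(-1,2)
    v=np.c_[p[:,0],-p[:,1],-np.ones(len(p))]@d['T'][:3,:3].T
    o=d['T'][:3,3]; return o+v*((z-o[2])/v[:,2])[:,None]
E
python3 - <<'E'
import pickle,cv2,numpy as np
from h import *
d=pickle.load(open('top0.pkl','rb'))
cv2.imwrite('pics/crop.png',cv2.resize(d['image'][90:290,230:460],None,fx=3,fy=3,interpolation=cv2.INTER_CUBIC)[:600])
hsv=cv2.cvtColor(d['image'],cv2.COLOR_BGR2HSV)
m=cv2.inRange(hsv,(15,90,60),(35,255,255));n,l,st,c=cv2.connectedComponentsWithStats(m)
for i in range(1,n):
    if st[i,4]>150:print(st[i],c[i],world(d,[c[i]],.025))
print('barrel ends z.04',world(d,[[317.5,211],[363,213],[295,209],[378,217]],.03).round(4))
print('big',world(d,[[370,267],[402,264],[382,336]],.03).round(3))
E
```

```text
[165  65  41  40 714] [184.74369748  83.96918768] [[0.79255891 0.34998129 0.025     ]]
[318 200   8  24 155] [321.36774194 211.28387097] [[0.51476413 0.03972751 0.025     ]]
[326 200  29  25 625] [340.264  212.3104] [[5.13487371e-01 3.30675942e-04 2.50000000e-02]]
[369 265  35  16 345] [386.17681159 272.71304348] [[ 0.39207896 -0.09492522  0.025     ]]
[ 372  277   43   47 1369] [392.74360847 300.70927684] [[ 0.33704373 -0.10807172  0.025     ]]
[382 320  35  16 338] [399.4852071  328.79289941] [[ 0.28297964 -0.12130751  0.025     ]]
barrel ends z.04 [[ 0.5145  0.0476  0.03  ]
 [ 0.5125 -0.0465  0.03  ]
 [ 0.5177  0.0945  0.03  ]
 [ 0.5049 -0.0774  0.03  ]]
big [[ 0.403 -0.062  0.03 ]
 [ 0.41  -0.126  0.03 ]
 [ 0.269 -0.086  0.03 ]]
```

View pics/crop.png

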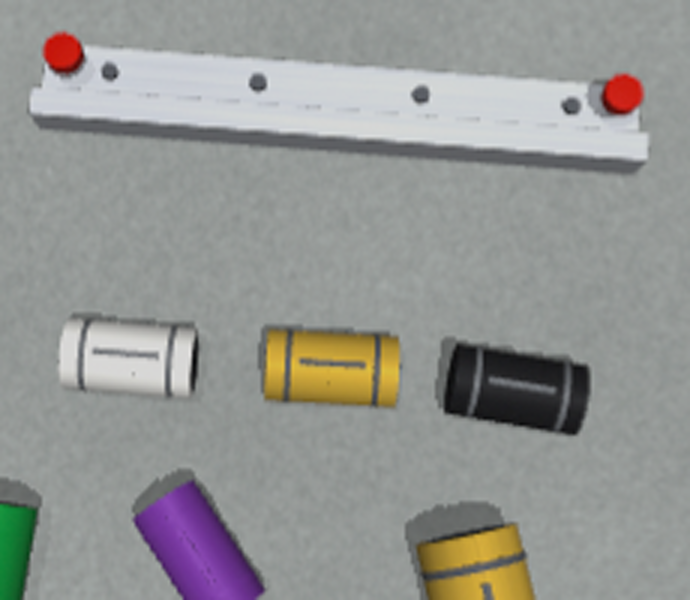

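The crop confirms it: the small brass barrel is at crop (332,367) with two dark bands and a line, and the larger brass one is at the bottom right. The fence face's top edge runs crop (35,116)–(647,160), and its foot (35,128)–(640,172).

Run:
```python
import pickle,numpy as np
from h import *
from rig import r
from scipy.spatial.transform import Rotation as R
d=pickle.load(open('top0.pkl','rb'))
f=lambda p:np.array(p)/3+[230,90]
for p,z in(([[35,116],[647,160]],.036),([[35,128],[640,172]],0),([[301,361],[364,365]],.05)):
    w=world(d,f(p),z);v=w[0]-w[1];print(w.round(4).tolist(),'len',np.linalg.norm(v),'yaw deg of +y axis',np.degrees(np.arctan2(-v[0],v[1])))
M=R.from_rotvec(r.observe()['tcp_rot']).as_matrix();print(M.round(3))
p=r.observe()['eef_pos']
print('delta tool cm to (.455,0)',M.T@(np.array([.455,0,.2])-p)*100)
```

```text
[[0.6875, 0.2143, 0.036], [0.6632, -0.2185, 0.036]] len 0.433448941280295 yaw deg of +y axis -3.2078278543312204
[[0.6906, 0.2225, 0.0], [0.6653, -0.2241, 0.0]] len 0.447300591780927 yaw deg of +y axis -3.23895191189559
[[0.5139, 0.0211, 0.05], [0.5122, -0.0213, 0.05]] len 0.04242781741829562 yaw deg of +y axis -2.3906197878127173
[[-0.     0.304  0.953]
 [-0.001  0.953 -0.304]
 [-1.    -0.001 -0.   ]]
delta tool cm to (.455,0) [  9.21955053 -56.13673522  43.34725467]
```

```bash
python3 -m crank '{"translation":[[0,0,0],[0,0,0],[0,-3.9,3.4],[0,-3.9,3.4],[0,-3.9,3.4],[0,-3.9,3.4],[0,-3.9,3.4],[0,-3.9,3.4],[0,-3.9,3.4],[0,-3.9,3.4],[0,-3.9,3.4]],"twist":[-7.3,-7.2,0,0,0,0,0,0,0,0,0]}' 0.5 10
cat > d.py <<'E'
import sys,numpy as np
from rig import r
from scipy.spatial.transform import Rotation as R
s=r.observe();M=R.from_rotvec(s['tcp_rot']).as_matrix()
print(s['t'],s['eef_pos'].round(4),'yaw',np.degrees(np.arctan2(M[1,2],M[0,2])),'open',s['opening'],'F',s['force'].round(1))
print('cm',(M.T@(np.array([float(a) for a in sys.argv[1:4]])-s['eef_pos'])*100).round(2))
E
python3 d.py .4556 .0035 .2
```

```text
t: 1.48
eef_pos: [0.5075, 0.2915, 0.2895]
tcp_rot: [0.03, 1.573, -0.036]
force: [-0.0, 0.5, -0.5]
opening: 0.0457
1.475 [0.5075 0.2915 0.2895] yaw -2.3991755879133176 open 0.045731575486840675 F [-0.   0.5 -0.5]
cm [  9.08 -28.96  -3.96]
```

```bash
python3 -m crank '{"translation":[[0.5,-4.8,-0.7],[0.5,-4.8,-0.7],[1,-4.8,-0.7],[2,-4.8,-0.6],[2,-4.8,-0.6],[2,-4.8,-0.6],[0,0,0]],"twist":[0.8,0,0,0,0,0,0]}'
python3 d.py .4556 .0035 .093
python3 - <<'E'
from rig import r
import cv2
cv2.imwrite('pics/w1.png',r.get_image('wrist')['image'])
E
```

```text
t: 2.35
eef_pos: [0.4513, -0.0051, 0.2081]
tcp_rot: [0.044, 1.572, -0.05]
force: [0.0, -0.4, 0.5]
opening: 0.0454
2.35 [ 0.4513 -0.0051  0.2081] yaw -3.444152198673707 open 0.04537655651545476 F [ 0.  -0.4  0.5]
cm [11.5   0.92  0.39]
```

View pics/w1.png

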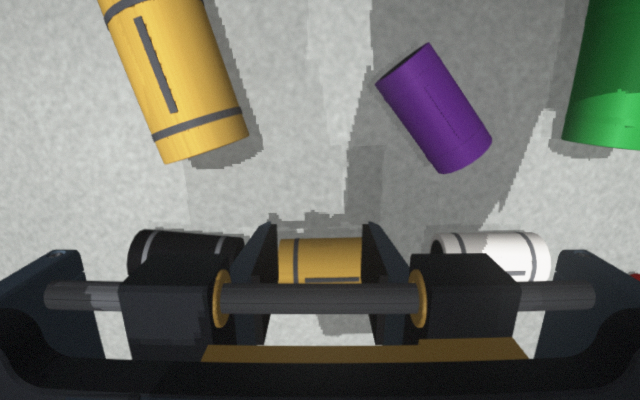

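The wrist view shows the brass barrel at (320,260) centred between the fingers (255 and 385), with free bench behind it. Black (185,250) and white (490,255) are outside. I'll go down.

```bash
python3 -m crank '{"translation":[[0,0.9,0.4],[2.5,0,0],[2.5,0,0],[2,0,0],[1.5,0,0],[1.5,0,0],[1.2,0,0],[0,0,0]],"twist":[0,0,0,0,0,0,0,0]}'
python3 d.py .4556 .0035 .093
```

```text
t: 3.4
eef_pos: [0.4629, 0.0127, 0.0961]
tcp_rot: [0.038, 1.562, -0.042]
force: [0.2, -0.3, 0.1]
opening: 0.0455
3.4 [0.4629 0.0127 0.0961] yaw -2.925319118518047 open 0.045493693583104684 F [ 0.2 -0.3  0.1]
cm [ 0.31 -0.95 -0.68]
```

Run:
```python
from rig import r
import cv2
cv2.imwrite('pics/s2.png',cv2.resize(r.get_image('scene')['image'][80:380,120:460],None,fx=2,fy=2))
```

```text
(no output)
```

View pics/s2.png

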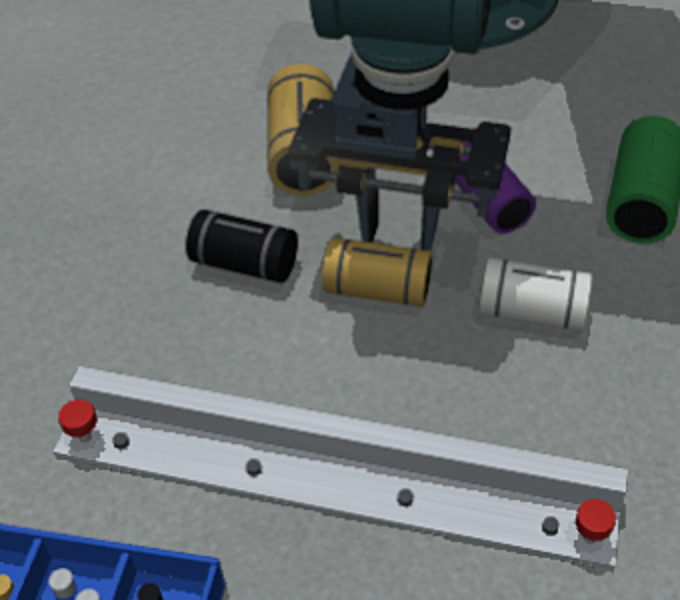

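The fingers stand just behind the brass barrel (crop 370–430, 240), nothing touched. I'll centre sideways and push gently.

```bash
python3 -m crank '{"translation":[[0.2,-0.8,0],[0,0,0],[0,0,0.4],[0,0,0.5],[0,0,0.6],[0,0,0.6],[0,0,0.6],[0,0,0.6],[0,0,0.6],[0,0,0.6],[0,0,0.6],[0,0,0.6]],"twist":[0,0,0,0,0,0,0,0,0,0,0,0]}'
python3 d.py .61 -.005 .093
python3 -m crank '{"translation":[[0,0,0.6],[0,0,0.6],[0,0,0.6],[0,0,0.6],[0,0,0.6],[0,0,0.6]],"twist":[0,0,0,0,0,0]}'
python3 d.py .61 -.005 .093
```

```text
t: 4.95
eef_pos: [0.5245, 0.0007, 0.0965]
tcp_rot: [0.038, 1.559, -0.043]
force: [-0.3, -0.8, 0.5]
opening: 0.0453
4.95 [0.5245 0.0007 0.0965] yaw -2.9586590912125756 open 0.04531738876294731 F [-0.3 -0.8  0.5]
cm [ 0.45 -0.12  8.56]
t: 5.7
eef_pos: [0.563, -0.0013, 0.0969]
tcp_rot: [0.038, 1.559, -0.043]
force: [-0.7, 0.6, 0.0]
opening: 0.0453
5.7 [ 0.563  -0.0013  0.0969] yaw -2.961108272505321 open 0.04532127339880913 F [-0.7  0.6  0. ]
cm [ 0.44 -0.12  4.71]
```

```bash
python3 -m crank '{"translation":[[0,0,0.6],[0,0,0.6],[0,0,0.5],[0,0,0.5],[0,0,0.5],[0,0,0.4],[0,0,0.4],[0,0,0.3]],"twist":[0,0,0,0,0,0,0,0]}'
python3 d.py .61 -.005 .093
python3 - <<'E'
from rig import r
import cv2,pickle
d=r.get_image('top');pickle.dump(d,open('top1.pkl','wb'))
a=r.get_image('scene')['image'][180:380,120:460]; b=d['image'][90:250,230:460]
a=cv2.resize(a,(510,300));b=cv2.resize(b,(431,300))
cv2.imwrite('pics/c3.png',cv2.vconcat([a,cv2.copyMakeBorder(b,0,0,0,79,0)]))
E
```

```text
t: 6.7
eef_pos: [0.6037, -0.0034, 0.0972]
tcp_rot: [0.038, 1.559, -0.043]
force: [0.3, 0.6, 0.0]
opening: 0.0455
6.7 [ 0.6037 -0.0034  0.0972] yaw -2.9619779128510504 open 0.04551237488187093 F [0.3 0.6 0. ]
cm [ 0.43 -0.12  0.64]
```

View pics/c3.png

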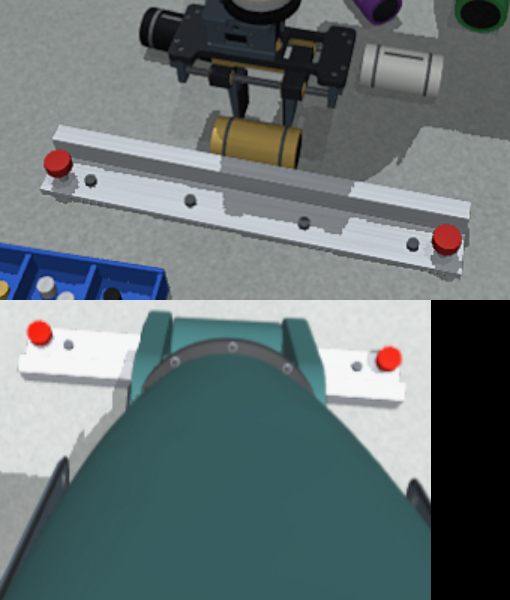

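The scene view shows the brass barrel (255,142) at or almost at the fence with the fingers just behind it; the top view is blocked by the arm. I'll creep on until there is contact.

```bash
python3 -m crank '{"translation":[[0,0,0.2],[0,0,0.2],[0,0,0.2],[0,0,0]],"twist":[0,0,0,0]}'; python3 d.py .61 -.005 .093
python3 -m crank '{"translation":[[0,0,0.2],[0,0,0]],"twist":[0,0]}';python3 d.py .61 -.005 .093
```

```text
t: 7.3
eef_pos: [0.6088, -0.0036, 0.097]
tcp_rot: [0.038, 1.562, -0.043]
force: [-1.2, -0.4, 0.2]
opening: 0.0457
7.3 [ 0.6088 -0.0036  0.097 ] yaw -2.9671899291752903 open 0.04565062432174872 F [-1.2 -0.4  0.2]
cm [ 0.4  -0.13  0.13]
t: 7.55
eef_pos: [0.6091, -0.0036, 0.0965]
tcp_rot: [0.039, 1.567, -0.043]
force: [-0.9, 0.0, 0.6]
opening: 0.0459
7.55 [ 0.6091 -0.0036  0.0965] yaw -2.9820995873838707 open 0.04588382272283249 F [-0.9  0.   0.6]
cm [ 0.35 -0.14  0.09]
```

The advance has stalled at 0.609, which matches the barrel touching the fence (expected 0.6106). I'll let it settle, retreat gently, lift, and check from above.

```bash
python3 -m crank '{"translation":[[0,0,0],[0,0,0],[0,0,-0.2],[0,0,-0.4],[0,0,-0.8],[0,0,-1.5],[0,0,-2],[-3,0,-1],[-5,0,0],[-5,0,0],[-4,0,0]],"twist":[0,0,0,0,0,0,0,0,0,0,0]}'
python3 -m crank '{"translation":[[0,5,0],[0,5,0],[0,5,0],[0,5,0],[0,5,0],[0,5,0],[0,5,0],[0,0,0]],"twist":[0,0,0,0,0,0,0,0]}'
python3 - <<'E'
from rig import r
import cv2,pickle
d=r.get_image('top');pickle.dump(d,open('top2.pkl','wb'))
cv2.imwrite('pics/t4.png',cv2.resize(d['image'][90:290,230:460],None,fx=3,fy=3,interpolation=cv2.INTER_CUBIC))
E
```

```text
t: 8.93
eef_pos: [0.5404, 0.0004, 0.267]
tcp_rot: [0.039, 1.573, -0.043]
force: [0.6, -0.4, -0.7]
opening: 0.0455
t: 9.93
eef_pos: [0.5534, 0.3585, 0.269]
tcp_rot: [0.041, 1.567, -0.044]
force: [-0.2, -1.3, -0.1]
opening: 0.0455
```

View pics/t4.png

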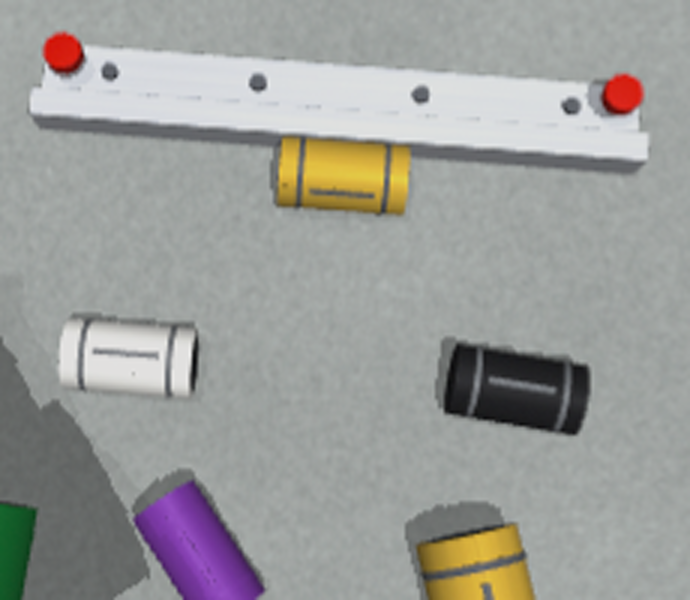

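The brass barrel lies along the fence at crop (342,175). Black and white are where they were. One numeric check of gap and rest before handing in.

```bash
python3 -m crank '{"translation":[[0,0,0],[0,0,0],[0,0,0],[0,0,0],[0,0,0],[0,0,0],[0,0,0],[0,0,0]],"twist":[0,0,0,0,0,0,0,0]}'|head -1
python3 - <<'E'
from rig import r
import pickle,cv2,numpy as np
from h import *
D=[pickle.load(open('top0.pkl','rb')),pickle.load(open('top2.pkl','rb')),r.get_image('top')]
a,b,c=[x['image'][100:250,240:440].astype(int) for x in D]
print('moved since',(abs(c-b).max(2)>40).sum())
for n,s in(('white',np.s_[60:100,5:60]),('black',np.s_[75:150-5,132:195])):print(n,(abs(a-c).max(2)>40)[s].sum())
f=lambda p:np.array(p)/3+[230,90]
print(world(D[2],f([[342,175]]),.025), world(D[2],f([[290,212],[405,214]]),.015))
w=world(D[2],f([[311,190],[374,195]]),.04);v=w[0]-w[1];print('axis yaw',np.degrees(np.arctan2(-v[0],v[1])))
E
```

```text
t: 10.98
moved since 5
white 0
black 0
[[ 0.65135093 -0.00529265  0.025     ]] [[ 0.62612118  0.03124692  0.015     ]
 [ 0.62628744 -0.0511887   0.015     ]]
axis yaw -3.563903710362573
```

```bash
python3 -c "
from rig import r
print(r.hand_in())"
```

```text
the job is handed in; nothing more can be done
None
```

The small brass barrel now lies along the fence and the job is handed in, at about 11 s of the 38 s allowed. I rolled it from behind with the sides of the half-open fingers at about 5 cm/s until the advance stalled at the fence. Then I backed off gently and lifted clear.

The last checks, from the top camera:
- **Position:** the barrel's centre is about 25 mm from the fence face, so it is touching or nearly so.
- **Alignment:** its axis is at about -3.6° against the fence's -3.2°.
- **Roll:** it travelled about 138 mm, roughly 5.5 rad of turning; its marker line is in a new place, as rolling would leave it.
- **At rest:** only 5 pixels changed between two pictures taken a second apart.
- **Neighbours:** there was no visible change at the black and white barrels.
- **Force:** readings were about 1 N at the points I read during the push.

No check failed or disagreed. I did not measure the barrel's speed or height directly while it rolled.

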